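Set out the test chips and hold the kiln lid at its balance point

ROBOT

A 6-joint arm with a two-finger parallel gripper is mounted at the origin on the work surface; the furniture and walls round the work are solid. World frame = base frame: x ahead of the robot, y to its left, z up, the work surface at z = 0. Lengths are in m, angles in rad, forces in N, time in s.
With the tool pointing down it reaches from about 0.25 to 0.775 m from the base axis. Payload 8.9 kg.
Tool frame: the origin (TCP) lies on the centre line of the jaws, within the pads' length; the fingertips stand 8 mm ahead of it and the grasp point (between the pads) lies 11 mm behind it; z points along the fingers, y is the line along which they close (so a half turn about z gives the same grasp; the last joint's range is limited). The gripper opens to 85 mm and grips with 20 to 120 N. Pads are 22 mm wide; open, the fingers measure 114 mm over their backs; the gripper's body (76 mm by 85 mm) begins 54 mm behind the grasp point. The pads swing forward as they close: fully open they stand 13 mm farther back than shut.
Start: joints at [-1.488, 0.291, -0.153, 1.127, 0, 1.431], TCP at [0.115, -0.512, 0.239] pointing down, gripper open.
Joint ranges: [-2.52, 2.52], [-0.91, 1.74], [-1.3, 1.37], [-1.96, 2.02], [-1.52, 1.47], [-3.14, 3.14]. Speed limits (rad/s): [2.22, 2.22, 2.79, 3.14, 3.14, 3.14].

INTERFACE

Orientations are given as a unit quaternion [x, y, z, w].
In Python, from station import arm gives the robot as it stands. Calls block until the motion is done:
- arm.move_ptp(position, orientation): joint-space move of the TCP to a pose.
- arm.servo_line(position, frame=None, speed=0.15, max_force=None): straight line of the TCP; frame=None keeps the orientation; speed is the mean speed in m/s. With max_force (N) it stops when the force on the tool has changed by that much, and returns True; else False.
- arm.set_joints(angles): joint-space move.
- arm.grip(opening, force=None): finger opening in m; force is the grip in N (None keeps the last); returns when the fingers have stopped.
- arm.sleep(seconds).
- arm.inverse_kinematics(position, orientation): joint angles nearest the present ones, or None.
- arm.camera(name): name is "side" or "top"; returns the picture (480x640x3 uint8, red, green, blue); there is no depth.
- arm.calibration(name): a dict with "fovy" (degrees; the focal length in pixels is half the picture's height over the tangent of half this angle, whatever the lens; pixels are square), "cx", "cy" (the principal point, pixels), "R" (3x3) and "t" (3): a world point X has camera coordinates R X + t. Camera axes: x right, y down, z forward; pixel columns grow to the right and rows downward; lengths in m; the calibration is good to about 2 mm. A picture is of the moment at which its call begins. calibration takes no time and is no camera call.
A pose or a line that the arm cannot do raises arm.IKError and nothing moves.
- arm.job_done(): hands the job in; it is judged then, once.
Readings, each from a call of its own:
- arm.get_t(): time.
- arm.get_joints(): joint angles.
- arm.get_qd(): joint speeds.
- arm.get_joint_torque(): joint torques, N m.
- arm.get_tool_pos(): TCP position.
- arm.get_tool_rot(): TCP orientation.
- arm.get_ft_force(): force on the tool from outside, world axes, zero at the start.
- arm.get_wrist_torque(): the same for the moment, N m.
- arm.get_finger_gap(): finger opening in m.
- arm.get_finger_force(): force on a finger pad.
Only numpy, scipy, OpenCV 4.12 (cv2) and the standard library are available. Lean on these libraries where they do the work, as an engineer would, in place of code of your own. Each camera call takes 0.05 s, during which the arm holds its last target. There are 200 camera calls.

TASK

Get a load ready for the little test kiln. First, with the kiln still shut, complete the two-by-two grid on the footed kiln shelf: set the two loose test chips gently, flat and squarely on it as the front row (the side nearer you), each in line with the chip behind it, and no chip touching another. Then take the kiln lid by its bar handle, raise it to its balance point, where its weight stands straight over the hinge and it wants to fall neither way, and finish while still holding it there by the handle so that I can lower the shelf in; its stay chain is off, so it must neither drop shut nor go over backwards. Leave the cup and the pigment pot standing where they are.

Things in the scene. Friction and masses are not known exactly. Their poses are not given: they have to be found in the camera images.
- shelf_top (a point): Centre of the top of the buff kiln shelf: slab 116 (x) by 160 mm (y) on stub feet, loose on the table, top 22 mm up, 0.45 kg. x to its back, away from the robot, y to its left. Chip middles belong at x = +32 (back row) and -32 mm (front row), y = +39 and -39 mm, within 10 mm, chip lengths along y within 9 degrees: 26 mm clear between rows, 16 mm between chips of a row.
- chip_a_mid (a point): Glaze test chip that already lies on the shelf, back row left; it stays there. 62 x 38 x 6 mm, 30 g, flat, with a small hanging hole at one end; glazed face up. The point is the middle of its thickness (3 mm above what it lies on); x runs along its length, y across its width, z up.
- chip_b_mid (a point): Glaze test chip that already lies on the shelf, back row right; it stays there. 62 x 38 x 6 mm, 30 g, flat, with a small hanging hole at one end; glazed face up. The point is the middle of its thickness (3 mm above what it lies on); x runs along its length, y across its width, z up.
- chip_c_mid (a point): Loose glaze test chip on the table between shelf and kiln; may go to either front spot. 62 x 38 x 6 mm, 30 g, flat, with a small hanging hole at one end; glazed face up. The point is the middle of its thickness (3 mm above what it lies on); x runs along its length, y across its width, z up.
- chip_d_mid (a point): The other loose glaze test chip on the table between shelf and kiln; may go to either front spot. 62 x 38 x 6 mm, 30 g, flat, with a small hanging hole at one end; glazed face up. The point is the middle of its thickness (3 mm above what it lies on); x runs along its length, y across its width, z up.
- lid_hinge (a point): Middle of the hinge pin behind the test kiln, a squat steel-cased firebrick box fixed on the table, 184 mm deep, 226 wide, 146 high with lid shut. Pin 102 mm above the table, 10 mm behind the casing. Does not move with the lid: x points from the kiln's front (handle side, towards the robot) to its back, y along the pin to the left, z up.
- lid_handle (a point): Middle of the lid's handle: round wooden bar 14 mm thick, 94 mm of free length along y (the pin's direction), on two arms, 33 mm clear in front of the lid's front edge. With the lid shut it is 234 mm in front of the pin and 27 mm above it (129 mm above the table); it circles the pin at 236 mm radius. A grip lets the round bar turn in it.
- kiln_lid (a joint): Angle of the kiln lid (34 mm firebrick slab in a steel band, 0.6 to 0.9 kg), rad: 0 shut, grows as it opens, stops at 2.3. The hinge is free and nothing props the lid. Its weight stands over the pin at 1.32 rad (75 degrees open, short of upright, as the slab sits above the pin): below that it falls shut, above it goes over backwards.
- cone_cup: Small pale green cup, 68 mm wide, 55 mm high, a bystander; leave it alone. Origin at its underside.
- pigment_pot_0: Lidded pigment pot, 64 mm wide, 65 mm high, a bystander; leave it alone. Origin at its underside.
Things that resemble listed ones, but are neither listed nor needed, are in the scene too. What is shaped like the part that bears chip_c_mid but purple is not meant.

How it is judged:
By the outcome, as a careful person would: the job done as asked, in the order asked, and still so for the second after the job is handed in, while the arm keeps its last pose, push and grip.
It also fails if it takes over 64 s, if anything falls off the work surface, if the arm or the gripper's body presses on something with over 40 N, if the wrist force passes 120 N, or if a joint passes its speed limit or range.

## Working session

There is one attempt and no reset: what is moved stays moved. The work goes in short steps, each a Python script; the robot and the scene stay as the last script left them, time stands still between calls to the robot, and variables do not carry over. Pictures are saved under pics/ and viewed, at most 10 in all, crops included, and the job is handed in when it is done.

```bash
ls; mkdir -p pics
python3 - <<'E'
from station import arm
import cv2
for n in("top","side"):
    cv2.imwrite(f"pics/{n}0.png",arm.camera(n)[:,:,::-1]); c=arm.calibration(n); print(n,c)
print(arm.get_t(),arm.get_tool_rot())
E
```

```text
pics
top {'fovy': 50.142412798252685, 'cx': 324.71090349247174, 'cy': 243.09397055415155, 'R': array([[-0.00112142, -0.99999143, -0.00398471],
       [-0.9892242 ,  0.00169271, -0.14639882],
       [ 0.14640431,  0.0037776 , -0.98921762]]), 't': array([0.03999479, 0.49389002, 1.13099192])}
side {'fovy': 49.11058153453675, 'cx': 321.79798409180773, 'cy': 238.99123765224743, 'R': array([[-0.82900092, -0.55894823,  0.01828531],
       [-0.3004876 ,  0.41761444, -0.85749949],
       [ 0.47166162, -0.71636238, -0.51415977]]), 't': array([0.42510359, 0.20881605, 1.23512598])}
0.1 [ 9.93858734e-01  1.10655021e-01  2.11187039e-05 -5.31257089e-04]
```

View pics/top0.png

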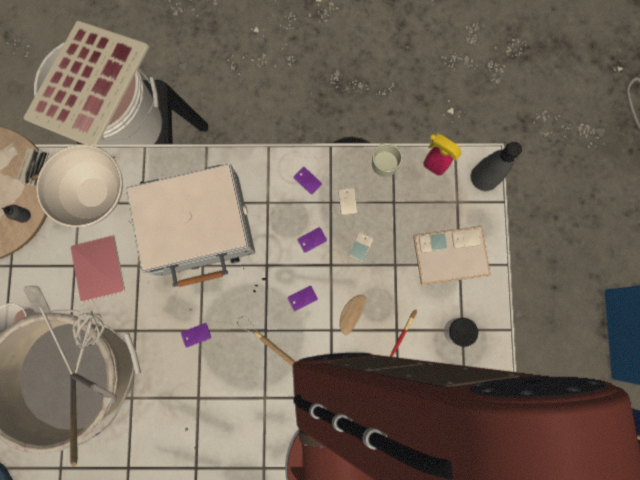

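View pics/side0.png

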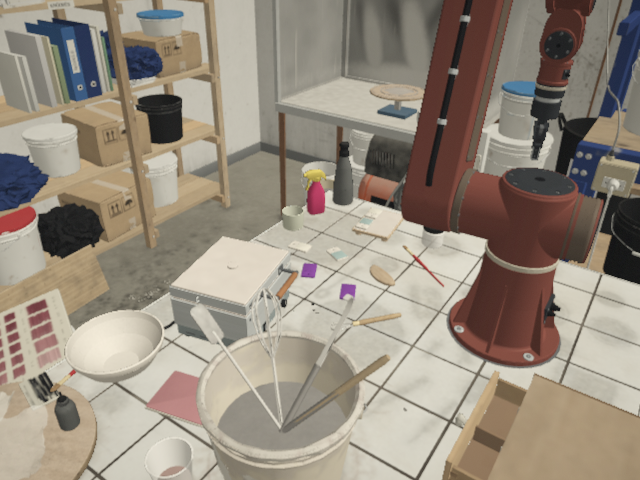

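The top view shows the shelf at (452,254) with two chips in its back row. There are six chip-like things on the table: cream at (348,202), teal and cream at (361,246), and purple at (307,180), (312,240), (303,298) and (196,335). The purple ones are excluded, so chips c and d are (348,202) and (361,246). The lid handle is at (200,279).

```bash
cat > h.py <<'E'
import numpy as np,cv2
from station import arm
from scipy.spatial.transform import Rotation as Rot
def ray(n,uv):
    c=arm.calibration(n);f=240/np.tan(np.radians(c["fovy"])/2);R=np.array(c["R"]);t=np.array(c["t"])
    return -R.T@t, R.T@np.array([(uv[0]-c["cx"])/f,(uv[1]-c["cy"])/f,1])
def plane(n,uv,z):
    o,d=ray(n,uv); return o+d*(z-o[2])/d[2]
def pix(n,X):
    c=arm.calibration(n);f=240/np.tan(np.radians(c["fovy"])/2);p=np.array(c["R"])@X+c["t"]
    return np.array([c["cx"]+f*p[0]/p[2],c["cy"]+f*p[1]/p[2]])
E
python3 - <<'E'
from h import *
im=cv2.imread("pics/top0.png")
a=cv2.resize(im[165:295,325:500],None,fx=4.5,fy=4.5,interpolation=cv2.INTER_CUBIC)
cv2.imwrite("pics/crop1.png",a)
b=cv2.resize(im[155:295,115:265],None,fx=4.2,fy=4.2,interpolation=cv2.INTER_CUBIC)
cv2.imwrite("pics/crop2.png",b)
for n,p,z in[("c",(348,202),.006),("d",(361,246),.006),("sh",(452,254),.022),("h",(200,279),.129)]:print(n,plane("top",p,z).round(3))
E
```

```text
c [ 0.597 -0.016  0.006]
d [ 0.491 -0.045  0.006]
sh [ 0.47  -0.253  0.022]
h [0.405 0.298 0.129]
```

View pics/crop1.png

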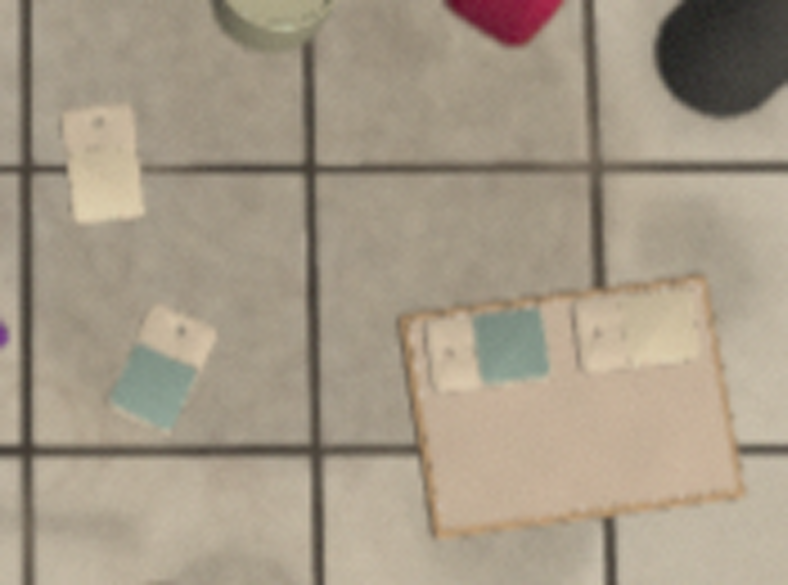

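View pics/crop2.png

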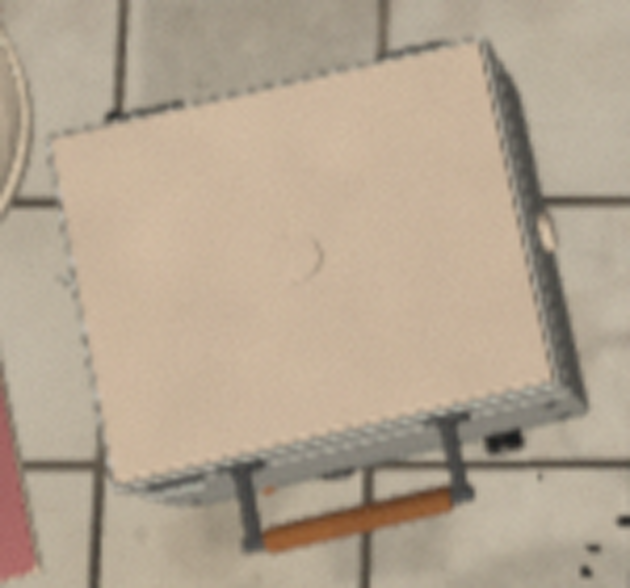

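Crop 1 confirms the two loose non-purple chips: c (cream) centred at crop (103,163), and d (teal and cream) at (163,368). Both have a hanging hole. The shelf corners are (403,317), (703,274), (744,492) and (437,537), and its front row is empty. In crop 2 the handle bar runs from (262,541) to (455,497), and the lid corners are (50,138), (487,40), (555,380) and (115,485).

```bash
cat >> h.py <<'E'
def c1(p): return (325+p[0]/4.5-.39,165+p[1]/4.5-.39)
def c2(p): return (115+p[0]/4.2-.38,155+p[1]/4.2-.38)
def quad(pts,z,f=c1):
    """centre and long-axis angle of a rectangle from corner pixels (in order)"""
    P=np.array([plane("top",f(p),z)[:2] for p in pts]); r=[np.linalg.norm(P[i]-P[i-1]) for i in range(4)]
    (cx,cy),wh,a=cv2.minAreaRect(P.astype(np.float32)*1000)
    e=(P[1]-P[0])+(P[2]-P[3]); g=(P[2]-P[1])+(P[3]-P[0]); l=e if np.hypot(*e)>np.hypot(*g) else g
    return P.mean(0),np.degrees(np.arctan2(l[1],l[0]))%180,np.round(r,4)
C=quad([(62,112),(131,103),(144,213),(77,223)],.006)
D=quad([(160,305),(217,338),(170,432),(110,402)],.006)
S=quad([(403,317),(703,274),(744,492),(437,537)],.022)
A=quad([(428,320),(540,308),(549,379),(434,391)],.028)
B=quad([(575,300),(694,290),(700,360),(583,371)],.028)
K=quad([(50,138),(487,40),(555,380),(115,485)],.146,c2)
H0,H1=[plane("top",c2(p),.129) for p in((262,541),(455,497))]
E
python3 - <<'E'
from h import *
for n in "CDSABK":print(n,globals()[n])
print(H0,H1,np.hypot(*(H0-H1)[:2]),np.degrees(np.arctan2(*(H0-H1)[1::-1])))
th=np.radians(S[1]-90);ex=np.array([np.cos(th),np.sin(th)]);ey=np.array([-ex[1],ex[0]])
for n,q in(("A",A),("B",B)):d=q[0]-S[0];print(n,d@ex,d@ey)
hk=np.radians(K[1]-90);print("kiln yaw",K[1]-90,"hinge est",(H0+H1)[:2]/2+.234*np.array([np.cos(hk),np.sin(hk)]))
print(arm.get_joints(), Rot.from_quat(arm.get_tool_rot()).as_matrix().round(2))
# reachability of lid trajectory
hm=(H0+H1)/2
for yw in (hk,):
  ex=np.array([np.cos(yw),np.sin(yw),0]);ez=np.array([0,0,1.]);ey=np.cross(ez,ex)
  pin=np.array([hm[0],hm[1],0])+.234*ex+[0,0,.102]
  for lo in (0,.3,.66,1,1.32):
    a=np.arctan2(.027,-.234)-lo   # angle in (ex,ez)
    p=pin+.2355*(np.cos(a)*ex+np.sin(a)*ez)
    out=[]
    for pitch in np.radians([-30,0,30,45,60,90]):  # tool z from down tilted forward to +ex
      for s in(1,-1):
        z=-np.cos(pitch)*ez+np.sin(pitch)*ex; 
        x=s*ey; y=np.cross(z,x)
        q=Rot.from_matrix(np.c_[x,y,z]).as_quat()
        j=arm.inverse_kinematics(p+.011*z,q)
        out.append(None if j is None else 1)
    print(lo,p.round(3),out)
E
```

```text
C (array([ 0.59959185, -0.0148269 ]), np.float64(6.622640876884049), array([0.0601, 0.0367, 0.0595, 0.0355]))
D (array([ 0.48996691, -0.04550227]), np.float64(152.7661801220498), array([0.0573, 0.0342, 0.0551, 0.0346]))
S (array([ 0.46928401, -0.25190701]), np.float64(98.18186262052689), array([0.1136, 0.1563, 0.1134, 0.1578]))
A (array([ 0.49670428, -0.2087472 ]), np.float64(95.98934169394231), array([0.0366, 0.0576, 0.0367, 0.0589]))
B (array([ 0.50648989, -0.28556119]), np.float64(95.03337001983338), array([0.0367, 0.0611, 0.0362, 0.0599]))
K (array([0.53476646, 0.32596235]), np.float64(103.25854566160736), array([0.1787, 0.2227, 0.1767, 0.2195]))
[0.39630446 0.34501872 0.129     ] [0.41791507 0.25036049 0.129     ] 0.09709376214810934 102.86030032227576
A 0.03328347825752087 0.03881816846237532
B 0.03203765962194732 -0.038606604689509785
kiln yaw 13.258545661607357 hinge est [0.63487251 0.35135647]
[-1.48833254e+00  2.91204423e-01 -1.54004070e-01  1.12665112e+00
  1.20295437e-05  1.43149589e+00] [[ 0.98  0.22 -0.  ]
 [ 0.22 -0.98  0.  ]
 [ 0.   -0.   -1.  ]]
0 [0.407 0.298 0.129] [1, 1, 1, 1, 1, 1, 1, 1, None, None, None, None]
0.3 [0.425 0.302 0.197] [1, 1, 1, 1, 1, 1, 1, 1, None, None, None, None]
0.66 [0.471 0.313 0.267] [1, 1, 1, 1, 1, 1, 1, 1, 1, 1, None, None]
1 [0.534 0.328 0.313] [None, None, 1, 1, 1, 1, 1, 1, 1, 1, None, None]
1.32 [0.604 0.344 0.335] [None, None, 1, 1, 1, 1, 1, 1, 1, 1, 1, 1]
```

Geometry agrees: chips a and b fall within 2 mm of their nominal spots on the shelf. Next I pick D and set it in the front-left spot.

```bash
cat >> h.py <<'E'
sth=np.radians(S[1]-90);sx=np.array([np.cos(sth),np.sin(sth)]);sy=np.array([-sx[1],sx[0]])
def down(p,alpha):
    """down-pointing quaternion, tool x along alpha (mod 180), least last-joint angle"""
    best=None
    for a in (alpha,alpha+180):
        x=np.array([np.cos(np.radians(a)),np.sin(np.radians(a)),0]);z=np.array([0,0,-1.])
        q=Rot.from_matrix(np.c_[x,np.cross(z,x),z]).as_quat(); j=arm.inverse_kinematics(p,q)
        if j is not None and (best is None or abs(j[5])<best[0]): best=(abs(j[5]),q)
    return best[1]
def pick(c):
    xy,al=c[0],c[1]; hi=np.array([*xy,.12]); q=down(hi,al)
    arm.grip(.046,20); arm.move_ptp(hi,q)
    arm.servo_line([*xy,.025],speed=.15)
    hit=arm.servo_line([*xy,.002],speed=.02,max_force=3)
    z0=arm.get_tool_pos()[2]; arm.servo_line([*xy,z0+.002],speed=.03)
    arm.grip(.030,20); print("touch",hit,z0,"gap",arm.get_finger_gap(),"ff",arm.get_finger_force())
    z=arm.get_tool_pos()[2]; arm.servo_line([*xy,.13],speed=.15); print("gap up",arm.get_finger_gap(),"t",arm.get_t())
    return z
def place(xs,ys,z):
    xy=S[0]+xs*sx+ys*sy; hi=np.array([*xy,.13]); arm.move_ptp(hi,down(hi,S[1]))
    arm.sleep(.2); arm.servo_line([*xy,z+.022+.008],speed=.12)
    hit=arm.servo_line([*xy,z+.022-.002],speed=.015,max_force=1.5)
    print("set",hit,arm.get_tool_pos()-[*xy,z+.022],arm.get_ft_force())
    arm.grip(.046); arm.servo_line([*xy,.13],speed=.12); print("gap",arm.get_finger_gap(),"t",arm.get_t())
E
python3 - <<'E'
from h import *
z=pick(D); place(-.033,.039,z); print(z)
E
```

```text
touch True 0.005677773800817175 gap 0.037062560663194535 ff 20.24509906768799
gap up 0.036664590663668235 t 5.875
set True [ 8.65775031e-05 -7.62599400e-05 -2.22086645e-04] [ 1.26287843 -0.11150646  2.6805392 ]
gap 0.04627146508455115 t 9.5417
0.007682178756040242
```

Run:
```python
from h import *
z=pick(C); place(-.033,-.039,z)
hm=(H0+H1)/2; kk=K[1]-90
p=np.array([hm[0],hm[1],.26]); q=down(p,K[1]); arm.move_ptp(p,q)
im=arm.camera("top")[:,:,::-1]; cv2.imwrite("pics/top1.png",im)
a=cv2.resize(im[215:295,405:500],None,fx=4.5,fy=4.5,interpolation=cv2.INTER_CUBIC)
b=cv2.resize(im[150:350,120:320],None,fx=1.8,fy=1.8); h=max(a.shape[0],b.shape[0])
o=np.zeros((h,a.shape[1]+b.shape[1],3),np.uint8);o[:a.shape[0],:a.shape[1]]=a;o[:b.shape[0],a.shape[1]:]=b
cv2.imwrite("pics/crop3.png",o); print(arm.get_t(),arm.get_joints())
```

```text
touch True 0.005694865027318545 gap 0.037044798444927765 ff 20.202597677707672
gap up 0.03718136321272016 t 13.9083
set True [ 1.09438697e-05 -3.68349961e-05 -5.04851784e-05] [-0.52169693  0.04725722  6.12576156]
gap 0.04615678821545683 t 18.0417
20.2667 [ 4.85168727e-01  2.40703465e-01 -1.66724065e-01  1.16370107e+00
 -1.44620958e-04 -1.31541502e+00]
```

View pics/crop3.png

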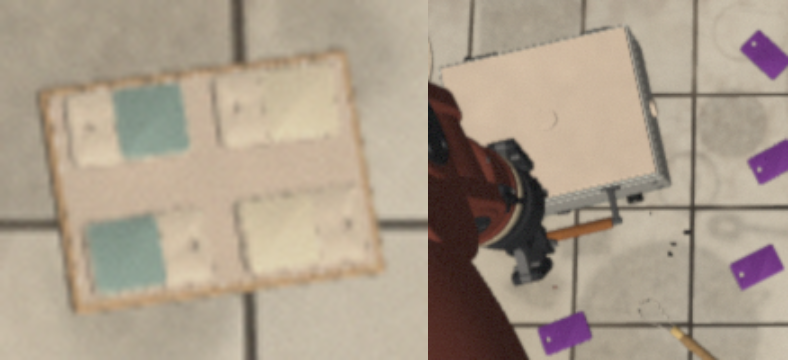

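The grid is complete: the front chips sit at crop (151,250) and (296,235), parallel to the rear ones with clear gaps. The kiln is still shut and the gripper is above the handle. Next I grasp the bar.

Run:
```python
from h import *
hm=(H0+H1)/2; xy=hm[:2]
print(arm.get_ft_force())
arm.grip(.032,25)
arm.servo_line([*xy,.16],speed=.1)
hit=arm.servo_line([*xy,.118],speed=.06,max_force=5); print(hit,arm.get_tool_pos(),arm.get_ft_force())
if not hit:
    arm.grip(.008,25); print("gap",arm.get_finger_gap(),arm.get_finger_force(),arm.get_ft_force(),arm.get_tool_pos(),arm.get_t())
```

```text
[1.11645889 0.49343693 0.31110333]
False [0.40726809 0.29777543 0.11816083] [-0.41451019  0.43235164 -0.12527961]
gap 0.013191096501706738 24.750487804412842 [-3.80420298 -0.8951071   5.76216993] [0.40619506 0.29756856 0.11835836] 22.85
```

```bash
cat > lift.py <<'E'
from h import *
yw=np.radians(13.1); ex=np.array([np.cos(yw),np.sin(yw),0])
bar0=np.array([.4062,.2976,.129]); pin=bar0+.234*ex-[0,0,.027]
def tcp(lo):
    a=np.arctan2(.027,-.234)-lo
    return pin+np.hypot(.234,.027)*(np.cos(a)*ex+np.sin(a)*np.array([0,0,1]))-[0,0,.0106]
def ang():
    d=np.array(arm.get_tool_pos())+[0,0,.0106]-pin
    return np.pi-np.arctan2(d[2],d@ex)-np.arctan2(.027,.234)
E
python3 - <<'E'
from lift import *
arm.grip(.008,45)
for lo in np.linspace(0,1.32,17)[1:]:
    try: hit=arm.servo_line(tcp(lo),speed=.06,max_force=30)
    except arm.IKError as e: print("IK",lo,e);break
    f=arm.get_ft_force(); print(round(lo,3),hit,f.round(1) if hasattr(f,'round') else f,round(ang(),3),round(arm.get_finger_gap(),4))
    if hit: break
print(arm.get_t(),arm.get_wrist_torque())
cv2.imwrite("pics/side2.png",arm.camera("side")[:,:,::-1]);cv2.imwrite("pics/top2.png",arm.camera("top")[:,:,::-1])
E
```

```text
0.082 False [-1.2  0.1 -3.7] 0.083 0.0126
0.165 False [-2.9 -0.6 -2.4] 0.165 0.0125
0.248 False [-6.3 -0.9 -1.4] 0.25 0.0123
0.33 False [-7.3 -1.3 -1.3] 0.333 0.0124
0.413 False [-9.3 -1.6  2.2] 0.416 0.0124
0.495 False [-11.3  -2.1   5.5] 0.497 0.0121
0.578 False [-13.1  -2.6   6.5] 0.579 0.0127
0.66 False [-16.2  -3.1  11.2] 0.662 0.0125
0.742 False [-17.5  -3.4  16.9] 0.746 0.0123
0.825 False [-13.3  -2.6  15.3] 0.833 0.0124
0.908 False [-10.7  -1.6  13.1] 0.916 0.0124
0.99 False [-5.9  1.1  8.3] 1.0 0.0124
1.072 False [-7.2  1.1  9.3] 1.08 0.012
1.155 False [-4.1  1.2  8.1] 1.163 0.0123
1.238 False [-3.1  2.7  5.5] 1.245 0.0122
1.32 False [-1.5  4.1  5.4] 1.326 0.0122
30.6667 [0.84232762 0.48118553 0.04635891]
```

View pics/side2.png

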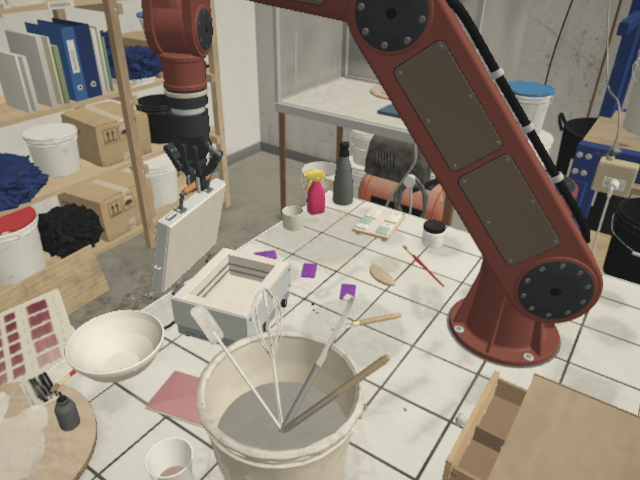

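View pics/top2.png

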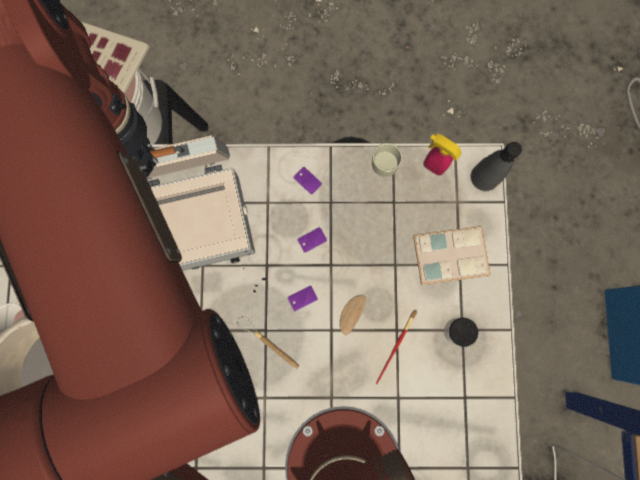

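The side view shows the lid standing near upright, gripped by its bar at about (190,188), with the grid intact. The top view shows four chips on the shelf, and the cup (386,160) and pot (463,332) where they were. Horizontal force along the swing is about 0.5 N, so the lid is balanced. I'm handing in.

Run:
```python
from lift import *
arm.sleep(.5); print(ang(),arm.get_ft_force(),arm.get_finger_force(),arm.get_t()); print(arm.job_done())
```

```text
1.3237934315511535 [-2.6084474   4.45483291  4.88301672] 48.18511247634888 31.2667
the job is handed in; nothing more can be done
None
```

The job is handed in: the two-by-two grid of chips is complete on the shelf, and the arm is holding the kiln lid by its handle at its balance point (about 1.32 rad), with the cup and pigment pot where they were.

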